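# Torque the bearing nut until the wrench breaks

### The arm

A 6-joint arm with a two-finger parallel gripper is mounted at the origin on a cart in front of the work surface, level with it; the furniture and walls round the work are solid. World frame = base frame: x ahead of the robot, y to its left, z up, the work surface at z = 0. Lengths are in m, angles in rad, forces in N, time in s.
With the tool pointing down it reaches from about 0.25 to 0.8 m from the base axis. Payload 8.5 kg.
Tool frame: the origin (TCP) lies on the centre line of the jaws, within the pads' length; the fingertips stand 11 mm ahead of it and the grasp point (between the pads) lies 8 mm behind it; z points along the fingers, y is the line along which they close (so a half turn about z gives the same grasp; the last joint's range is limited). The gripper opens to 85 mm and grips with 20 to 120 N. Pads are 22 mm wide; open, the fingers measure 114 mm over their backs; the gripper's body (76 mm by 85 mm) begins 54 mm behind the grasp point. The pads swing forward as they close: fully open they stand 13 mm farther back than shut.
Start: joints at [1.178, 0.238, -0.013, 1.319, 0, 1.571], TCP at [0.201, 0.485, 0.208] pointing down, gripper open.
Joint ranges: [-2.66, 2.66], [-1.03, 1.9], [-1.14, 1.46], [-1.82, 2.27], [-1.45, 1.34], [-3.14, 3.14]. Speed limits (rad/s): [2.22, 2.22, 2.79, 3.14, 3.14, 3.14].

### API

Orientations are given as a unit quaternion [x, y, z, w].
In Python, from rig import ctrl, vision, finish_job gives the robot as it stands.
- The arm moves only by the tool send_rows, never from a script. Its argument "increments" is a list that holds one entry, the list of rows, each a list of 4 numbers: the shift along the world's x, y, z scaled (see below), then the turn about the world's z scaled (see below). A call has 1 to 5 rows; each row is the pose to reach, as a shift and turn from the pose commanded when the call began; what a row does not reach only later rows make up. The controller multiplies each number of a shift by 100 cm and each number of a turn by 120 degrees. A row lasts 1/8 s, in which the tool goes at most 62.5 mm and 10.7 degrees, less where a joint would pass 70% of its speed; a pose out of reach is approached as far as the arm can. A call with a number of a shift or a turn outside -1 to 1 is refused whole. A call with a gripper value outside its range is refused whole. "jaw" is the opening, from 0 (shut) to 1 (fully open), set as the call begins (left out, the last holds). The fingers move at their own pace and stop on an object; "grip_force" is the grip in N (left out, the last holds). Time passes only in rows, so rows that repeat a pose let the fingers close. It gives the time, the measured TCP pose, the force, the opening and the grip force at its end, in the units of the state.
- ctrl.read_state(): the state, without advancing time (a new reading comes with each control period).
- vision.read_camera(name): name is "scene" or "top"; returns the picture (420x560x3 uint8, blue, green, red); there is no depth.
- vision.calibration(name): a dict with "fx", "fy", "cx", "cy" (pixels), "R" (3x3) and "t" (3): a world point X has camera coordinates R X + t. Camera axes: x right, y down, z forward; pixel columns grow to the right and rows downward; lengths in m; the calibration is good to about 2 mm. A picture is of the moment at which its call begins. calibration takes no time and is no camera call.
- finish_job(): hands the job in; it is judged then, once.
The state is a dict: "clock": time; "joints": joint angles; "qd": joint speeds; "joint_torque": joint torques, N m; "ee_pos": TCP position; "ee_rot": TCP orientation; "wrist_force": force on the tool from outside, world axes, zero at the start; "ft_torque": the same for the moment, N m; "opening": finger opening in m; "gripper_force": force on a finger pad.
Only numpy, scipy, OpenCV 4.12 (cv2) and the standard library are available. Lean on these libraries where they do the work, as an engineer would, in place of code of your own. Each camera call takes 0.05 s, during which the arm holds its last target. There are 200 camera calls.

### The job

Put the torque wrench's socket fully down over the brass nut on the blue fixture, then swing the handle clockwise (seen from above) until its breakaway joint gives and the handle has broken over to its stop, and push no harder so that the nut is not overtightened. Leave the wrench sitting upright on the nut with its handle broken over. Do not ram the socket down, and do not disturb the thread-lock bottle, the spare bearing or the oil seal.

Things in the scene. Friction and masses are not known exactly. Their poses are not given: they have to be found in the camera images.
- wrench: Head of the torque wrench (0.51 kg), standing on its open hex socket. Origin: centre of the socket mouth (underside); z up the socket axis; x toward the handle. Socket z 0-40 mm, inside 37.8 mm across flats with flats facing +x and every 60 deg, outside 50 (flats) to 58 mm. It fits the nut when its x is a multiple of 60 deg from the nut's x, within 4 deg.
- head_block (a point): On the socket axis, 57 mm above the socket mouth, in the steel block on top of the socket, by which to carry it: z 42 to 72 mm above the mouth, 36 mm wide with flat faces at y = +-18 mm, x -28 to +22 mm. The wrench's centre of mass lies about 15 mm from the axis toward the handle.
- pivot (a point): Breakaway joint between head and handle, 32 mm from the socket axis, 55 mm above the mouth. A friction detent holds the handle straight; it gives way clockwise only, at about 8 N pushed sideways at point grip with the head held by the tight nut, keeps about 8 N over 0.13 rad (16 mm at the grip), then meets a firm stop: broken over. It stays as left.
- grip (a point): On the axis of the black round hand grip (22 mm diameter, 100 mm long, from -53 to +47 mm in x about this point), 155 mm from the socket axis, 55 mm above the socket mouth. x points outward along the handle: its angle to the wrench's x is 0 when straight, about 0.13 rad when broken over.
- nut: Brass hex nut on a vertical stud, 36 mm across flats, 32 mm high, top 5 mm chamfered to a 29 mm circle. Origin: centre of its underside; z up; flats face its x and every 60 deg; its x points roughly to +y, the side where the handle can swing freely. It turns clockwise with light drag (0.1 N m) by 0.1 to 0.7 rad, differing each time, then it is tight and stops.
- seat (a point): Centre of the top of the 58 mm wide steel washer under the nut, 64 mm above the bench, fixed to the fixture: where the socket mouth's centre is when the socket is fully down.
- fixture: Fixed blue plate 140 x 130 x 14 mm with corner screws 7 mm high, a steel boss 92 mm wide at its foot and 72 mm at its top (44 mm high), and on it a 62 mm bearing, the washer and the nut. Origin: centre of its underside on the bench.
- washer: The steel washer on which the socket comes down (58 x 4 mm, underside at 60 mm height).
- stud (a joint): How far the stud has been wrung round by overtightening, rad: 0 at the start; yields only above about 2.4 N m, that is about 15 N at the hand grip, as when the handle is pushed on hard after it has broken over.
- thread_lock: Loose red bottle with black cap, 35 mm wide, 109 mm tall, standing right of the fixture. Origin: centre of its underside.
- spare_bearing: Loose ball bearing, 62 mm wide, 16 mm high, lying right of the fixture. Origin: centre of its underside.
- oil_seal: Loose black rubber ring, 50 mm wide, 9 mm high, lying right of the fixture. Origin: centre of its underside.

How it is judged:
On the way, in this order (a step that is already met when the one before it is completed fails the run):
1. the socket is fully down on the nut, the handle not yet tripped (z of wrench in the frame of seat below 0.005 m and horizontal distance between wrench and seat below 0.005 m and angle between wrench's own z axis and vertical below 0.1 rad and angle between the x axis of wrench and the x axis of grip, either way round below 0.04 rad), for 0.2 s.
2. the handle has broken over with the socket still on the nut (z of wrench in the frame of seat below 0.005 m and horizontal distance between wrench and seat below 0.005 m and angle between wrench's own z axis and vertical below 0.1 rad and angle between the x axis of wrench and the x axis of grip, either way round above 0.09 rad), for 0.2 s.
At the end, for the whole second after the job is handed in: The wrench is at rest on the nut: socket mouth within 5 mm of the washer's top and of its centre, upright within 0.1 rad, handle broken over (more than 0.09 rad from the head's x), the stud wrung round by less than 0.03 rad (all of step 2 and value of joint stud below 0.03 rad and linear speed of wrench below 0.02 m/s); the robot touches nothing.
It fails at once if the nut is overtightened: the stud is wrung round by more than 0.03 rad (value of joint stud above 0.03 rad).
It fails at once if the socket is rammed on the washer with more than 45 N (contact force between wrench and washer above 45 N).
It fails at once if a bystander is pushed more than 20 mm or tipped (distance of any of thread_lock, spare_bearing, oil_seal from where it was at the start of the episode above 0.02 m or angle between thread_lock's own z axis and vertical above 0.3 rad).
It also fails if it takes over 72 s, if anything falls off the work surface, if the arm or the gripper's body presses on something with over 40 N, if the wrist force passes 120 N, or if a joint passes its speed limit or range.

## Working session

There is one attempt and no reset: what is moved stays moved. The work goes in short steps, Python scripts to look and compute and a tool call to move; the robot and the scene stay as the last step left them, time stands still between calls to the robot, and variables do not carry over. Pictures are saved under pics/ and viewed, at most 10 in all, crops included, and the job is handed in when it is done.

Besides the shell and the picture viewer there is one more tool, called in YAML: its name, and indented under it one key for each argument. send_rows: Moves the arm, as the interface text tells. Its arguments: {"type":"object","properties":{"increments":{"type":"array"},"jaw":{"type":"number"},"grip_force":{"type":"number"}},"required":["increments"]}

```bash
mkdir -p pics; python3 - <<'E'
from rig import ctrl, vision
import cv2,json
for n in("scene","top"):
    cv2.imwrite(f"pics/{n}0.png",vision.read_camera(n)); c=vision.calibration(n); print(n,c)
s=ctrl.read_state();print(s)
E
```

```text
scene {'fx': 495.4644117113115, 'fy': 495.4644117113115, 'cx': 277.2576575032597, 'cy': 209.67977537272662, 'R': array([[ 0.51117822, -0.85931164,  0.01674284],
       [-0.57662067, -0.35732944, -0.73472735],
       [ 0.63734247,  0.36592235, -0.67815589]]), 't': array([-0.13659859,  0.36023139,  0.7351877 ])}
top {'fx': 450.99504408585693, 'fy': 450.99504408585693, 'cx': 272.8686084364258, 'cy': 212.06923363194267, 'R': array([[-0.01883453, -0.99944528,  0.02746617],
       [-0.98374918,  0.01361872, -0.17903097],
       [ 0.17855761, -0.03039179, -0.98345997]]), 't': array([0.11431583, 0.47993237, 1.22109308])}
{'clock': 0.1, 'joints': array([ 1.17802112e+00,  2.38686381e-01, -1.41911374e-02,  1.31919291e+00,
        3.09210747e-06,  1.57082796e+00]), 'qd': array([ 0.00103081, -0.00147799,  0.00190026,  0.00039672,  0.0013091 ,
       -0.00081616]), 'joint_torque': array([ 9.32508883e-04, -5.39722931e+01,  3.46998060e+01,  1.34589957e-02,
        7.79629477e-05,  8.76752495e-06]), 'ee_pos': array([0.20078662, 0.48464011, 0.20725173]), 'ee_rot': array([ 1.95143126e-01,  9.80774569e-01, -6.24502933e-04, -1.25812147e-04]), 'wrist_force': array([ 0.5174294 , -0.80259744,  0.27373016]), 'ft_torque': array([-0.0322689 ,  0.03354268,  0.01569549]), 'gripper_force': 0.0, 'opening': 0.08507796993682773}
```

View pics/scene0.png

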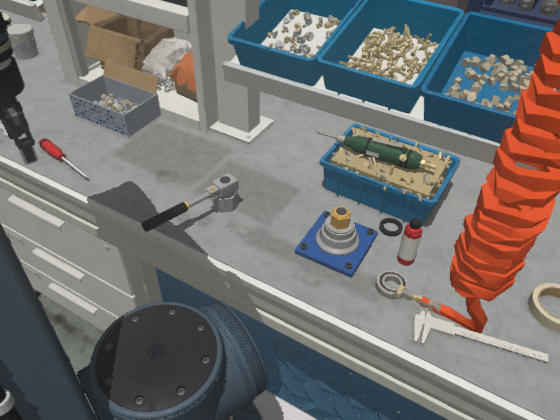

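View pics/top0.png

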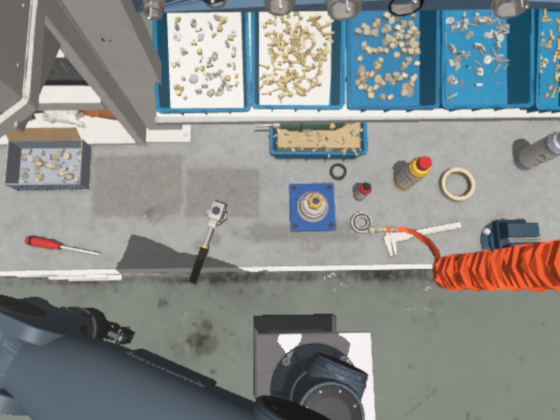

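The scene view shows the wrench head near (226,190), its handle end near (146,226), and the nut near (340,214). In the top view the head is at (217,208), the grip at (200,263) and the nut at (315,201). I'll enlarge crops next.

```bash
cat > h.py <<'E'
import cv2,numpy as np
from rig import ctrl,vision
def crop(im,x0,y0,w,h,s):
    c=cv2.resize(im[y0:y0+h,x0:x0+w],None,fx=s,fy=s,interpolation=cv2.INTER_CUBIC)
    for i in range(0,w,10): cv2.putText(c,str(x0+i),(i*s,8),0,.3,(0,255,255),1); cv2.line(c,(i*s,10),(i*s,14),(0,255,255),1)
    for j in range(0,h,10): cv2.putText(c,str(y0+j),(0,j*s+4),0,.3,(0,255,255),1)
    return c
def onplane(n,u,v,z):
    c=vision.calibration(n);R,t=c["R"],c["t"]
    d=R.T@np.array([(u-c["cx"])/c["fx"],(v-c["cy"])/c["fy"],1]);o=-R.T@t
    return o+d*(z-o[2])/d[2]
def proj(n,X):
    c=vision.calibration(n);p=c["R"]@np.array(X)+c["t"]
    return np.array([c["cx"]+c["fx"]*p[0]/p[2],c["cy"]+c["fy"]*p[1]/p[2]])
E
python3 - <<'E'
from h import *
t=cv2.imread("pics/top0.png");s=cv2.imread("pics/scene0.png")
cv2.imwrite("pics/c1.png",np.hstack([crop(t,183,193,60,95,6),crop(t,283,178,60,95,6)]))
cv2.imwrite("pics/c2.png",np.vstack([crop(s,138,168,110,70,5)[:, :550],crop(s,290,198,110,48,5)]))
E
```

```text
(no output)
```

View pics/c1.png

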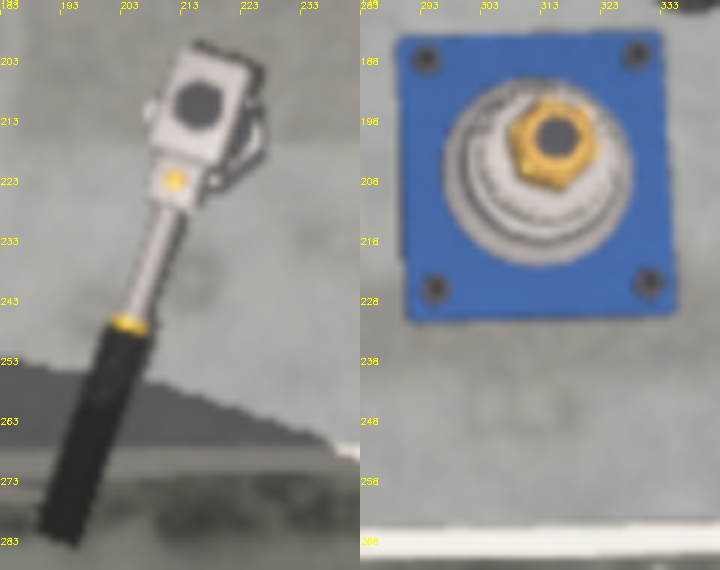

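View pics/c2.png

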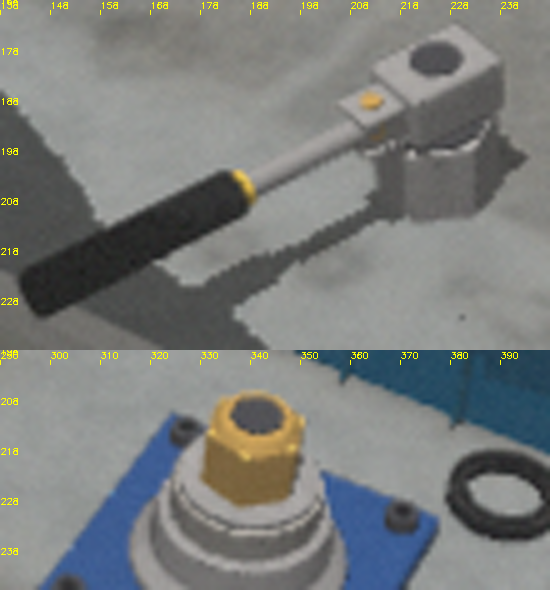

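```bash
cat > fit.py <<'E'
from h import *
from scipy.optimize import minimize
t=cv2.imread("pics/top0.png");s=cv2.imread("pics/scene0.png")
print("head top",onplane("top",216.3,210.7,.072),onplane("scene",225.4,180,.072))
a,b=onplane("top",192.7,281.8,.055),onplane("top",204.7,247.2,.055);print("grip ends",a,b,np.linalg.norm(a-b))
a2=onplane("scene",142.5,226.5,.055);print(a2)
h=onplane("top",216.3,210.7,.072)
print("yaw",np.degrees(np.arctan2(*(a-h)[1::-1])),np.linalg.norm((a-h)[:2]))
def mask(im,x0,y0,w,hh):
    q=cv2.cvtColor(im,cv2.COLOR_BGR2HSV);m=cv2.inRange(q,(12,80,60),(30,255,255))
    z=np.zeros_like(m);z[y0:y0+hh,x0:x0+w]=m[y0:y0+hh,x0:x0+w]
    k=max(cv2.findContours(z,0,1)[0],key=cv2.contourArea);z[:]=0;cv2.drawContours(z,[cv2.convexHull(k)],-1,255,-1);return z
M={"top":mask(t,300,185,35,35),"scene":mask(s,320,195,40,40)}
S=8
def ren(n,P,shape):
    p=np.array([proj(n,x) for x in P]);hl=cv2.convexHull(p.astype(np.float32))
    im=np.zeros((shape[0]*S,shape[1]*S),np.uint8);off=(hl+.5)*S*16
    cv2.fillPoly(im,[np.round(off).astype(int)],255,shift=4)
    return cv2.resize(im,shape[::-1],interpolation=cv2.INTER_AREA)
def nutpts(x,y,yaw):
    P=[]
    for k in range(6):
        A=yaw+np.pi/6+k*np.pi/3;r=.018/np.cos(np.pi/6)
        P+=[(x+r*np.cos(A),y+r*np.sin(A),z) for z in(.064,.064+.0295)]
    P+=[(x+.0145*np.cos(A),y+.0145*np.sin(A),.096) for A in np.linspace(0,6.28,24)]
    return P
def cost(p,ns):
    return sum(np.abs(ren(n,nutpts(p[0]+0,p[1],p[2]),M[n].shape).astype(float)-M[n]).sum()/255 for n in ns)
o=onplane("top",315.8,201,.1);print("stud",o)
for ns in (["top"],["scene"],["top","scene"]):
  R=[]
  for d in range(-30,30,6):
    r=minimize(cost,[o[0],o[1],np.radians(90+d)],args=(ns,),method="Nelder-Mead",options=dict(initial_simplex=[[o[0],o[1],np.radians(90+d)],[o[0]+.004,o[1],np.radians(90+d)],[o[0],o[1]+.004,np.radians(90+d)],[o[0],o[1],np.radians(96+d)]],maxiter=60))
    R.append((round(r.fun,1),r.x[:2].round(4),round(np.degrees(r.x[2])%60,1)))
  R.sort(key=lambda q:q[0]);print(ns,R[:4],[M[n].sum()//255 for n in ns])
# plate corners
q=cv2.cvtColor(t,cv2.COLOR_BGR2HSV);m=cv2.inRange(q,(105,130,60),(125,255,255));m[:,:280]=0;m[:,345:]=0;m[:175]=0;m[240:]=0
r=cv2.minAreaRect(max(cv2.findContours(m,0,1)[0],key=cv2.contourArea));print("plate",r,onplane("top",*r[0],.014))
bx=[onplane("top",*p,.014)[:2] for p in cv2.boxPoints(r)];print(np.degrees([np.arctan2(*(bx[(i+1)%4]-bx[i])[::-1]) for i in range(4)]),[np.linalg.norm(bx[(i+1)%4]-bx[i]) for i in range(4)])
E
python3 fit.py
```

```text
head top [0.4821678  0.26144019 0.072     ] [0.48340553 0.26284338 0.072     ]
grip ends [0.29229138 0.32546666 0.055     ] [0.38478443 0.29417042 0.055     ] 0.0976443502257799
[0.28965953 0.33221787 0.055     ]
yaw 161.3658554826395 0.20038074454250657
stud [ 0.49979876 -0.00775022  0.1       ]Traceback (most recent call last):
  File "fit.py", line 33, in <module>
    r=minimize(cost,[o[0],o[1],np.radians(90+d)],args=(ns,),method="Nelder-Mead",options=dict(initial_simplex=[[o[0],o[1],np.radians(90+d)],[o[0]+.004,o[1],np.radians(90+d)],[o[0],o[1]+.004,np.radians(90+d)],[o[0],o[1],np.radians(96+d)]],maxiter=60))
    res = _minimize_neldermead(fun, x0, args, callback, bounds=bounds,
                               **options)
    fsim[j] = func(sim[j])
              ~~~~^^^^^^^^
    fx = function(np.copy(x), *(wrapper_args + args))
  File "fit.py", line 28, in cost
    return sum(np.abs(ren(n,nutpts(p[0]+0,p[1],p[2]),M[n].shape).astype(float)-M[n]).sum()/255 for n in ns)
  File "fit.py", line 28, in <genexpr>
    return sum(np.abs(ren(n,nutpts(p[0]+0,p[1],p[2]),M[n].shape).astype(float)-M[n]).sum()/255 for n in ns)
                      ~~~^^^^^^^^^^^^^^^^^^^^^^^^^^^^^^^^^^^^^^^
  File "fit.py", line 16, in ren
    p=np.array([proj(n,x) for x in P]);hl=cv2.convexHull(p.astype(np.float32))
                ~~~~^^^^^
  File "h.py", line 13, in proj
    c=vision.calibration(n);p=c["R"]@np.array(X)+c["t"]
ValueError: time passes only in moves, steps and waits
```

```bash
python3 - <<'E'
s=open('h.py').read().replace('vision.calibration(n)','CAL[n]').replace('def crop','CAL={n:vision.calibration(n) for n in("top","scene")}\ndef crop',1)
open('h.py','w').write(s)
E
python3 fit.py | tail -8
```

```text
[0.28965953 0.33221787 0.055     ]
yaw 161.3658554826395 0.20038074454250657
stud [ 0.49979876 -0.00775022  0.1       ]
['top'] [(np.float64(15.9), array([ 0.5031, -0.0072]), np.float64(45.6)), (np.float64(16.1), array([ 0.503 , -0.0073]), np.float64(44.7)), (np.float64(16.2), array([ 0.5032, -0.0072]), np.float64(44.3)), (np.float64(16.2), array([ 0.5031, -0.007 ]), np.float64(45.4))] [np.uint64(171)]
['scene'] [(np.float64(27.1), array([ 0.5019, -0.006 ]), np.float64(40.7)), (np.float64(27.4), array([ 0.5019, -0.0061]), np.float64(40.4)), (np.float64(27.7), array([ 0.5021, -0.0059]), np.float64(41.4)), (np.float64(27.7), array([ 0.5021, -0.006 ]), np.float64(41.3))] [np.uint64(379)]
['top', 'scene'] [(np.float64(49.1), array([ 0.5021, -0.0062]), np.float64(41.9)), (np.float64(49.3), array([ 0.5021, -0.0063]), np.float64(43.2)), (np.float64(49.4), array([ 0.5023, -0.0061]), np.float64(40.8)), (np.float64(49.6), array([ 0.5024, -0.0061]), np.float64(40.9))] [np.uint64(171), np.uint64(379)]
plate ((311.9750061035156, 206.7767333984375), (46.28284454345703, 43.45693588256836), 88.02507019042969) [ 0.50068436 -0.0071936   0.014     ]
[-88.66615966 179.4778801   91.12902678   0.46702125] [np.float64(0.12660439053571712), np.float64(0.13577070943303), np.float64(0.12425439807347555), np.float64(0.13527079739925238)]
```

send_rows:
  increments:
    - [[0.056,-0.045,0,0.0325],[0.112,-0.09,0,0.0325],[0.168,-0.135,0,0.0325],[0.224,-0.18,0,0.0325],[0.282,-0.2225,0,0.0325]]
  jaw: 1

```text
clock: 0.72
ee_pos: [0.4469, 0.2891, 0.2076]
ee_rot: [0.162, 0.987, -0.0, -0.0]
wrist_force: [0.9, 1.0, -0.5]
opening: 0.0854
gripper_force: 0.0
```

send_rows:
  increments:
    - [[0,0,0,0],[0,0,-0.03,0],[0,0,-0.06,0],[0,0,-0.08,0],[0,0,-0.08,0]]

```text
clock: 1.35
ee_pos: [0.444, 0.2905, 0.1264]
ee_rot: [0.161, 0.987, -0.001, -0.001]
wrist_force: [0.4, 0.1, -0.1]
opening: 0.0855
gripper_force: 0.0
```

send_rows:
  increments:
    - [[0.02,-0.0145,0,0],[0.039,-0.0285,0,0],[0.039,-0.0285,0,0],[0.039,-0.0285,-0.01,0],[0.039,-0.0285,-0.01,0]]

```text
clock: 1.98
ee_pos: [0.4835, 0.2624, 0.117]
ee_rot: [0.161, 0.987, -0.0, -0.001]
wrist_force: [-0.1, -0.3, -1.0]
opening: 0.085
gripper_force: 0.0
```

```bash
python3 - <<'E'
from h import *
t=vision.read_camera("top");s=vision.read_camera("scene");print(ctrl.read_state()["ee_pos"])
cv2.imwrite("pics/c3.png",np.hstack([crop(t,173,178,70,90,5),crop(s,180,120,75,90,5)]))
E
```

```text
[0.48401715 0.2624842  0.11763353]
```

View pics/c3.png

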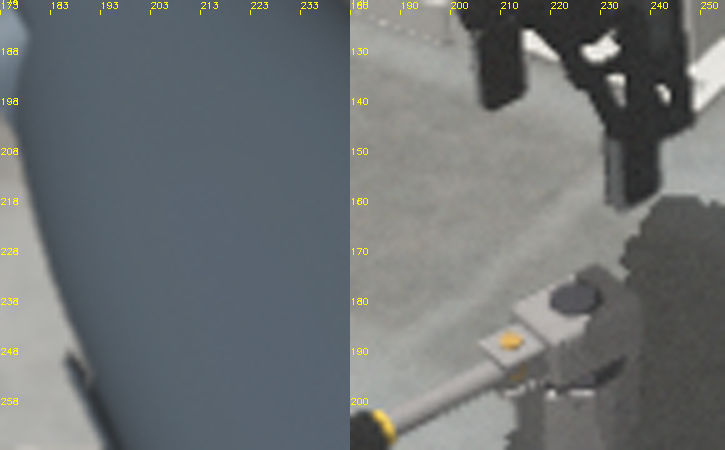

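The scene crop shows the fingertips at about (208,141) and (235,161). They straddle the head disc, which is at (225,180). The top view is blocked by the arm. Next I descend and close.

send_rows:
  increments:
    - [[0,0,-0.02,0],[0,0,-0.04,0],[0,0,-0.057,0],[0,0,-0.057,0],[0,0,-0.057,0]]

```text
clock: 2.7
ee_pos: [0.4849, 0.2625, 0.0615]
ee_rot: [0.162, 0.987, 0.0, 0.0]
wrist_force: [-0.2, -0.9, 0.3]
opening: 0.0858
gripper_force: 0.0
```

send_rows:
  increments:
    - [[0,0,0,0],[0,0,0,0],[0,0,0,0],[0,0,0,0],[0,0,0,0]]
  jaw: 0
  grip_force: 80

```text
clock: 3.32
ee_pos: [0.4847, 0.2622, 0.0608]
ee_rot: [0.162, 0.987, -0.0, -0.0]
wrist_force: [-0.4, 0.9, -0.1]
opening: 0.0001
gripper_force: 0.0
```

send_rows:
  increments:
    - [[0,0,0,0],[0,0,0,0],[0,0,0,0],[0,0,0,0],[0,0,0,0]]

```text
clock: 3.95
ee_pos: [0.4846, 0.2622, 0.0608]
ee_rot: [0.162, 0.987, -0.0, -0.0]
wrist_force: [-0.1, 0.4, 0.6]
opening: -0.0003
gripper_force: 0.0
```

```bash
python3 - <<'E'
from h import *
s=vision.read_camera("scene");p=ctrl.read_state()["ee_pos"];print(p,proj("scene",p),proj("scene",p-[0,0,.011]))
cv2.imwrite("pics/c4.png",crop(s,140,110,115,115,5))
E
```

```text
[0.48464676 0.26215959 0.06074517] [226.25181598 183.73690237] [226.5132703  187.53152302]
```

View pics/c4.png

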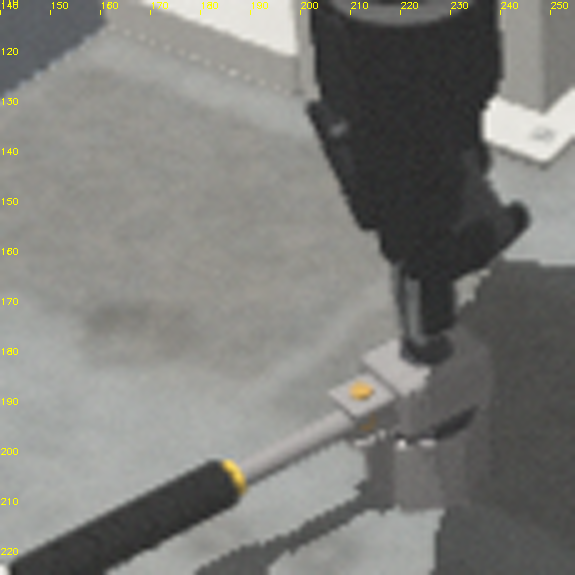

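The shut fingertips appear at (225,181), on top of the head disc instead of beside the block. They therefore sit about 20 mm higher than the stated geometry predicts. I'll raise the arm and measure the tip offset shut and open.

send_rows:
  increments:
    - [[0,0,0.03,0],[0,0,0.05,0],[0,0,0.07,0],[0,0,0.07,0],[0,0,0.07,0]]

```text
clock: 4.62
ee_pos: [0.4844, 0.262, 0.13]
ee_rot: [0.162, 0.987, -0.0, -0.0]
wrist_force: [0.2, -0.6, 0.1]
opening: 0.0002
gripper_force: 0.0
```

```bash
cat > tip.py <<'E'
from h import *
import sys
s=vision.read_camera("scene");st=ctrl.read_state();p=st["ee_pos"];print(p,st["opening"],[proj("scene",p+[0,0,d]).round(1) for d in(-.011,0,.011,.022)])
cv2.imwrite("pics/%s.png"%sys.argv[1],s)
g=cv2.cvtColor(s,6);m=(g<62).astype(np.uint8)
for c in range(195,255,3):
    r=np.nonzero(m[100:172,c])[0]; print(c,r.max()+100 if len(r) else None,end='; ')
E
python3 tip.py t1
```

```text
[0.48416207 0.26189949 0.12979307] -0.0002596193043636945 [array([224.8, 163. ]), array([224.5, 158.8]), array([224.2, 154.6]), array([223.9, 150.4])]
195 None; 198 None; 201 109; 204 115; 207 122; 210 128; 213 128; 216 134; 219 137; 222 145; 225 150; 228 148; 231 136; 234 135; 237 133; 240 129; 243 126; 246 None; 249 None; 252 None;
```

send_rows:
  increments:
    - [[0,0,0,0],[0,0,0,0],[0,0,0,0],[0,0,0,0],[0,0,0,0]]
  jaw: 1

```text
clock: 5.3
ee_pos: [0.4847, 0.2622, 0.1308]
ee_rot: [0.162, 0.987, -0.0, 0.0]
wrist_force: [-0.0, 0.1, -0.7]
opening: 0.0853
gripper_force: 0.0
```

```bash
python3 tip.py t2; python3 -c "
from h import *
a=cv2.imread('pics/t1.png');b=cv2.imread('pics/t2.png');cv2.imwrite('pics/c5.png',np.hstack([crop(a,180,95,75,105,5),crop(b,180,95,75,105,5)]))"
```

```text
[0.48468013 0.26218383 0.1307939 ] 0.08543730297588394 [array([224.8, 162.4]), array([224.5, 158.3]), array([224.2, 154.1]), array([223.9, 149.8])]
195 None; 198 113; 201 114; 204 119; 207 135; 210 135; 213 133; 216 119; 219 122; 222 125; 225 131; 228 133; 231 139; 234 143; 237 154; 240 152; 243 141; 246 139; 249 None; 252 None;
```

View pics/c5.png

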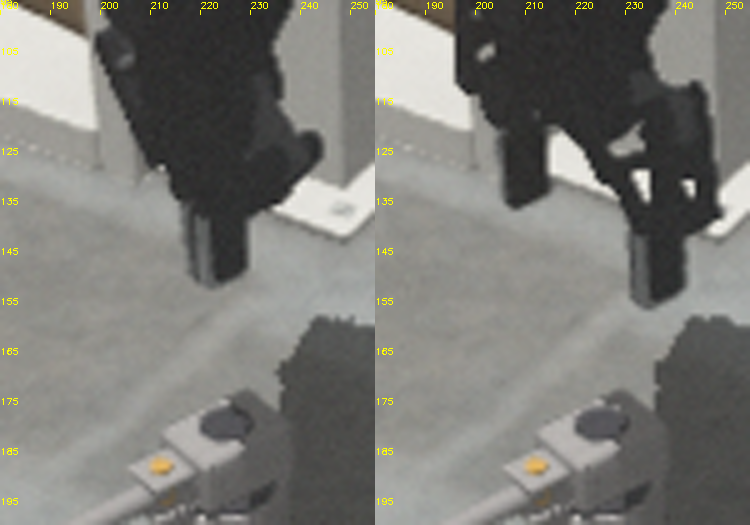

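The shut tips end near (223,150), against a predicted (224.8,163). With the jaws open, the tip midpoint is about (221.5,145). I'll check this against the two start pictures, where both cameras see the gripper.

```bash
python3 - <<'E'
from h import *
p=np.array([.2008,.4846,.2073]);y=np.array([.383,.924,0])*.0425
for n in("scene","top"):
    for d in(0,.002,.035):
        print(n,d,[proj(n,p+k*y+[0,0,d]).round(1) for k in(-1,0,1)])
for z in(0,.04,.072): print(proj("scene",[.483,.262,z]),proj("top",[.483,.262,z]))
print(proj("scene",[.502,-.0065,.064]),proj("scene",[.502,-.0065,.096]))
a=cv2.imread('pics/top0.png');b=cv2.imread('pics/scene0.png');cv2.imwrite('pics/c6.png',np.hstack([crop(a,75,290,75,70,5),crop(b,0,95,60,70,5)]))
E
```

```text
scene 0 [array([ 38.6, 177.1]), array([ 31.2, 165.1]), array([ 24.2, 153.7])]
scene 0.002 [array([ 38.3, 176.2]), array([ 30.9, 164.2]), array([ 23.8, 152.8])]
scene 0.035 [array([ 32.3, 161.2]), array([ 24.9, 149.3]), array([ 17.8, 138.1])]
top 0 [array([129.9, 328.4]), array([113. , 321.5]), array([ 96.1, 314.6])]
top 0.002 [array([129.7, 328.5]), array([112.7, 321.5]), array([ 95.8, 314.6])]
top 0.035 [array([125.5, 329.6]), array([107.9, 322.4]), array([ 90.5, 315.3])]
[227.2981094  204.50423853] [218.50240459 214.96727479]
[226.37759919 191.28059596] [217.19831809 212.49458311]
[225.60820523 180.22782271] [216.09491939 210.40241761]
[339.43653779 222.47580979] [341.07152491 210.96232969]
```

View pics/c6.png

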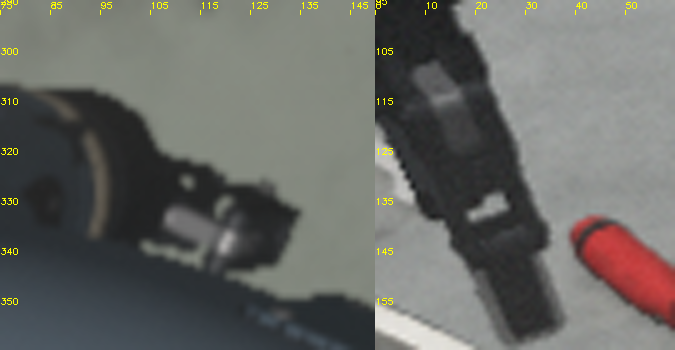

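Both views agree. The real tips stand about 22 mm above the reported TCP when shut and about 34 mm above when open. I'll descend to match, watching the force.

send_rows:
  increments:
    - [[0,0,-0.03,0],[0,0,-0.06,0],[0,0,-0.08,0],[0,0,-0.08,0],[0,0,-0.08,0]]

```text
clock: 5.98
ee_pos: [0.4851, 0.2624, 0.0516]
ee_rot: [0.162, 0.987, 0.0, 0.0]
wrist_force: [-0.3, 0.3, 0.4]
opening: 0.0853
gripper_force: 0.0
```

send_rows:
  increments:
    - [[0,0,-0.01,0],[0,0,-0.02,0],[0,0,-0.03,0],[0,0,-0.03,0],[0,0,-0.03,0]]

```text
clock: 6.6
ee_pos: [0.4847, 0.2622, 0.0208]
ee_rot: [0.162, 0.987, -0.0, -0.0]
wrist_force: [0.4, 0.0, 0.3]
opening: 0.085
gripper_force: 0.0
```

send_rows:
  increments:
    - [[0,0,0,0],[0,0,0,0],[0,0,0,0],[0,0,0,0],[0,0,0,0]]
  jaw: 0
  grip_force: 80

```text
clock: 7.22
ee_pos: [0.4851, 0.2625, 0.0213]
ee_rot: [0.162, 0.987, 0.0, 0.0]
wrist_force: [-0.3, 1.0, 5.7]
opening: 0.035
gripper_force: 79.3
```

send_rows:
  increments:
    - [[0,0,0.01,0],[0,0,0.04,0],[0,0,0.08,0],[0,0,0.12,0],[0,0,0.13,0]]

```text
clock: 7.85
ee_pos: [0.4856, 0.2626, 0.153]
ee_rot: [0.162, 0.987, 0.001, 0.001]
wrist_force: [0.3, 0.9, -5.3]
opening: 0.0347
gripper_force: 80.9
```

send_rows:
  increments:
    - [[0,0,0,0],[0,-0.03,0,-0.06],[0,-0.06,0,-0.12],[0,-0.09,0,-0.18],[0,-0.12,0,-0.24]]

```text
clock: 8.48
ee_pos: [0.4833, 0.1409, 0.1485]
ee_rot: [0.404, 0.915, -0.001, -0.001]
wrist_force: [0.5, 0.1, -4.3]
opening: 0.0349
gripper_force: 80.8
```

send_rows:
  increments:
    - [[0.0,-0.03,0,-0.06],[0.0,-0.06,0,-0.12],[0.0,-0.09,0,-0.18],[0.0,-0.12,0,-0.24],[0,-0.12,0,-0.24]]

```text
clock: 9.1
ee_pos: [0.4834, 0.0205, 0.1488]
ee_rot: [0.618, 0.786, -0.001, -0.001]
wrist_force: [0.6, 0.1, -5.2]
opening: 0.0347
gripper_force: 81.1
```

```bash
python3 - <<'E'
from h import *
s=vision.read_camera("scene");t=vision.read_camera("top");st=ctrl.read_state();print(st)
cv2.imwrite("pics/h_s.png",s);cv2.imwrite("pics/h_t.png",t)
cv2.imwrite('pics/c7.png',np.hstack([crop(s,225,90,140,150,5)]) if 0 else np.hstack([crop(s,210,110,150,135,4)]))
E
```

```text
{'clock': 9.2, 'joints': array([ 4.55435776e-02,  1.99113795e-01, -2.18346143e-01,  1.15604412e+00,
        2.90877529e-04,  1.37501063e+00]), 'qd': array([ 0.01911716, -0.00379202,  0.01172148,  0.00331293,  0.00150578,
        0.00097608]), 'joint_torque': array([-9.77953523e-01, -5.14310861e+01,  3.46344995e+01,  4.97481599e-02,
        1.65258633e-02,  5.74045815e-02]), 'ee_pos': array([0.4837549 , 0.02214335, 0.14931018]), 'ee_rot': array([ 6.16849001e-01,  7.87080336e-01, -7.72511897e-04, -1.12130894e-03]), 'wrist_force': array([ 0.10986903,  0.09934291, -5.11619893]), 'ft_torque': array([-0.07380679, -0.02386082, -0.01174756]), 'gripper_force': 81.11002564430237, 'opening': 0.03452768746305658}
```

View pics/c7.png

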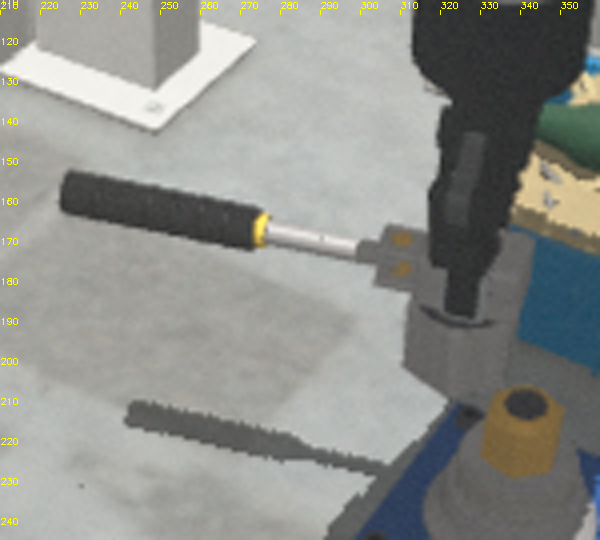

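The picture shows the wrench held level and roughly over the nut. The grip end is at (227,158), a lower-left socket corner at (311,201), and the nut top at (341,210). I'll compare these with the predicted pose.

```bash
python3 - <<'E'
from h import *
ee=np.array([.4838,.0216,.1493]);y=np.radians(103.8)
wx=np.array([np.cos(y),np.sin(y),0])
ax=ee+.0016*wx;m=ax-[0,0,.0213]
print("mouth",m)
for k in range(6):
    A=y+np.pi/6+k*np.pi/3; v=np.array([np.cos(A),np.sin(A),0])*.02887
    print(k,proj("scene",m+v).round(1),proj("scene",m+v+[0,0,.04]).round(1))
print("end",proj("scene",m+.202*wx+[0,0,.055]),"gold",proj("scene",m+.102*wx+[0,0,.055]))
print("end top",proj("top",m+.202*wx+[0,0,.055]),"gold",proj("top",m+.102*wx+[0,0,.055]))
t=cv2.imread("pics/h_t.png");q=cv2.cvtColor(t,40);mm=cv2.inRange(q,(18,100,100),(35,255,255));mm[:,:200]=0;mm[:,300:]=0;mm[:160]=0;mm[250:]=0
yy,xx=np.nonzero(mm);print("gold top",xx.mean() if len(xx) else None,yy.mean() if len(yy) else None,len(xx))
print("move to nut", np.array([.5025,-.0066])-m[:2])
E
```

```text
mouth [0.48341835 0.02315381 0.128     ]
0 [310.6 201. ] [312.  185.2]
1 [321.5 208.5] [323.2 192.6]
2 [335.9 206.4] [338.  190.5]
3 [339. 197.] [341.1 181.1]
4 [328.1 189.8] [329.9 174.1]
5 [314.2 191.8] [315.6 176. ]
end [226.35811774 156.71367057] gold [275.23329936 166.52133854]
end top [229.05063608 220.98838899] gold [268.2569309  210.94380565]
gold top 275.77272727272725 209.1818181818182 22
move to nut [ 0.01908165 -0.02975381]
```

send_rows:
  increments:
    - [[0.01,-0.015,0,0],[0.0185,-0.0293,0,0],[0.0185,-0.0293,-0.01,0],[0.0185,-0.0293,-0.02,0],[0.0185,-0.0293,-0.02,0]]

```text
clock: 9.82
ee_pos: [0.5021, -0.0069, 0.1296]
ee_rot: [0.617, 0.787, -0.001, -0.001]
wrist_force: [-0.7, -1.0, -3.7]
opening: 0.0346
gripper_force: 80.9
```

send_rows:
  increments:
    - [[0,0,-0.004,0],[0,0,-0.008,0],[0,0,-0.011,0],[0,0,-0.013,0],[0,0,-0.013,0]]

```text
clock: 10.45
ee_pos: [0.5031, -0.0071, 0.1177]
ee_rot: [0.617, 0.787, -0.0, -0.0]
wrist_force: [0.3, -0.3, -5.1]
opening: 0.0348
gripper_force: 81.0
```

send_rows:
  increments:
    - [[0,0,-0.0015,0],[0,0,-0.003,0],[0,0,-0.0045,0],[0,0,-0.005,0],[0,0,-0.005,0]]

```text
clock: 11.08
ee_pos: [0.5033, -0.0072, 0.1128]
ee_rot: [0.617, 0.787, -0.0, 0.0]
wrist_force: [0.1, -0.6, -3.3]
opening: 0.0348
gripper_force: 81.1
```

send_rows:
  increments:
    - [[0,0,-0.001,0],[0,0,-0.002,0],[0,0,-0.003,0],[0,0,-0.003,0],[0,0,-0.003,0]]

```text
clock: 11.7
ee_pos: [0.5037, -0.0075, 0.1109]
ee_rot: [0.617, 0.787, 0.0, 0.001]
wrist_force: [-1.3, -2.5, 9.1]
opening: 0.0352
gripper_force: 82.8
```

send_rows:
  increments:
    - [[-0.0005,-0.001,0,0],[-0.0005,-0.001,0,0],[-0.0005,-0.001,-0.001,0],[-0.0005,-0.001,-0.001,0]]

```text
clock: 12.2
ee_pos: [0.503, -0.0083, 0.1086]
ee_rot: [0.617, 0.787, -0.0, 0.0]
wrist_force: [2.4, -2.6, -3.0]
opening: 0.0345
gripper_force: 81.2
```

```bash
cat > st.py <<'E'
from rig import ctrl
import numpy as np
s=ctrl.read_state();q=s["ee_rot"]
print(s["ee_pos"].round(4),s["wrist_force"].round(1),s["ft_torque"].round(2),"yaw",round(2*np.degrees(np.arctan2(q[1],q[0])),2),q.round(4),s["clock"],s["opening"])
E
python3 st.py
```

```text
[ 0.503  -0.0083  0.1086] [ 2.4 -2.6 -3. ] [-0.82 -0.79  0.01] yaw 103.79 [ 6.171e-01  7.869e-01 -0.000e+00  2.000e-04] 12.2 0.03446516664790656
```

send_rows:
  increments:
    - [[0,0,-0.001,0],[0,0,-0.002,0],[0,0,-0.003,0],[0,0,-0.003,0]]

```text
clock: 12.7
ee_pos: [0.503, -0.0082, 0.1058]
ee_rot: [0.617, 0.787, 0.0, 0.0]
wrist_force: [3.6, -2.9, -1.8]
opening: 0.0346
gripper_force: 81.4
```

```bash
python3 st.py
```

```text
[ 0.503  -0.0082  0.1058] [ 3.6 -2.9 -1.8] [-1.02 -1.05 -0.07] yaw 103.79 [6.171e-01 7.869e-01 1.000e-04 3.000e-04] 12.7 0.0345781893436696
```

Sliding on. Lateral load suggests a small shift (+x, −y) while descending.

send_rows:
  increments:
    - [[0.0005,-0.0004,-0.001,0],[0.0005,-0.0004,-0.003,0],[0.0005,-0.0004,-0.005,0],[0.0005,-0.0004,-0.006,0],[0.0005,-0.0004,-0.006,0]]

```text
clock: 13.32
ee_pos: [0.5031, -0.0084, 0.0996]
ee_rot: [0.617, 0.787, -0.0, -0.0]
wrist_force: [3.8, -2.2, -5.0]
opening: 0.0347
gripper_force: 81.2
```

send_rows:
  increments:
    - [[0,0,-0.002,0],[0,0,-0.004,0],[0,0,-0.006,0],[0,0,-0.007,0],[0,0,-0.007,0]]

```text
clock: 13.95
ee_pos: [0.5032, -0.0085, 0.0927]
ee_rot: [0.617, 0.787, -0.0, -0.0]
wrist_force: [4.3, -2.8, -3.7]
opening: 0.0344
gripper_force: 81.3
```

```bash
python3 st.py
```

```text
[ 0.5032 -0.0085  0.0927] [ 4.3 -2.8 -3.7] [-0.64 -1.09  0.02] yaw 103.79 [ 0.6171  0.7869 -0.     -0.    ] 13.95 0.034378806547310355
```

send_rows:
  increments:
    - [[0,0,-0.002,0],[0,0,-0.004,0],[0,0,-0.005,0],[0,0,-0.005,0]]

```text
clock: 14.45
ee_pos: [0.5033, -0.0085, 0.0877]
ee_rot: [0.617, 0.787, 0.0, 0.0]
wrist_force: [4.1, -2.1, -3.1]
opening: 0.0347
gripper_force: 81.4
```

send_rows:
  increments:
    - [[0,0,-0.0005,0],[0,0,-0.001,0],[0,0,-0.0015,0],[0,0,-0.0015,0]]

```text
clock: 14.95
ee_pos: [0.5033, -0.0086, 0.0863]
ee_rot: [0.617, 0.787, 0.0, 0.0]
wrist_force: [5.6, -2.2, -1.5]
opening: 0.0348
gripper_force: 81.5
```

send_rows:
  increments:
    - [[0,0,-0.0005,0],[0,0,-0.001,0],[0,0,-0.0015,0],[0,0,-0.0015,0]]

```text
clock: 15.45
ee_pos: [0.5035, -0.0087, 0.0854]
ee_rot: [0.617, 0.787, 0.0, 0.0]
wrist_force: [3.5, -3.3, 5.0]
opening: 0.0349
gripper_force: 82.3
```

```bash
python3 st.py
```

```text
[ 0.5035 -0.0087  0.0854] [ 3.5 -3.3  5. ] [-0.83 -0.66  0.03] yaw 103.79 [6.171e-01 7.869e-01 1.000e-04 4.000e-04] 15.45 0.03486170370487109
```

send_rows:
  increments:
    - [[0,0,0,0],[0,0,0,0],[0,0,0,0],[0,0,0,0],[0,0,0,0]]
  jaw: 1

```text
clock: 16.08
ee_pos: [0.5031, -0.0085, 0.0847]
ee_rot: [0.617, 0.787, -0.0, -0.0]
wrist_force: [-0.6, 0.9, 0.4]
opening: 0.0855
gripper_force: 0.0
```

send_rows:
  increments:
    - [[0,0,0.03,0],[0,0,0.06,0],[0,0,0.09,0],[0,0,0.12,0],[0,0,0.12,0]]

```text
clock: 16.7
ee_pos: [0.5044, -0.0085, 0.2068]
ee_rot: [0.617, 0.787, 0.001, 0.002]
wrist_force: [-0.1, -0.3, -0.5]
opening: 0.0857
gripper_force: 0.0
```

send_rows:
  increments:
    - [[-0.025,0.045,0,0],[-0.05,0.09,0,0],[-0.082,0.141,0,0],[-0.082,0.141,0,0],[-0.082,0.141,0,0]]
  jaw: 0

```text
clock: 17.32
ee_pos: [0.4211, 0.1325, 0.2043]
ee_rot: [0.617, 0.787, -0.0, -0.0]
wrist_force: [0.6, 0.4, -0.5]
opening: -0.0003
gripper_force: 0.0
```

send_rows:
  increments:
    - [[0,0,-0.03,0],[0,0,-0.06,0],[0,0,-0.09,0],[0,0,-0.124,0],[0,0,-0.124,0]]

```text
clock: 17.95
ee_pos: [0.4199, 0.1307, 0.0788]
ee_rot: [0.618, 0.786, -0.002, -0.001]
wrist_force: [0.4, -0.1, 1.0]
opening: 0.0001
gripper_force: 0.0
```

```bash
python3 st.py; python3 - <<'E'
from h import *
s=vision.read_camera("scene");p=ctrl.read_state()["ee_pos"]
cv2.imwrite('pics/c8.png',crop(s,220,110,150,135,4))
y=np.radians(103.8);wx=np.array([np.cos(y),np.sin(y),0]);m=np.array([.503,-.007,.064])
print("grip end",proj("scene",m+.202*wx+[0,0,.055]),"disc",proj("scene",m+[0,0,.072]),"tip",proj("scene",p+[0,0,.022]))
E
```

```text
[0.4199 0.1307 0.0788] [ 0.4 -0.1  1. ] [-0.01  0.04 -0.03] yaw 103.67 [ 0.618   0.7862 -0.0021 -0.0013] 17.95 9.417262383195572e-05
grip end [245.64569227 181.79068151] disc [343.67303838 195.64025188] tip [260.87760235 207.37898554]
```

View pics/c8.png

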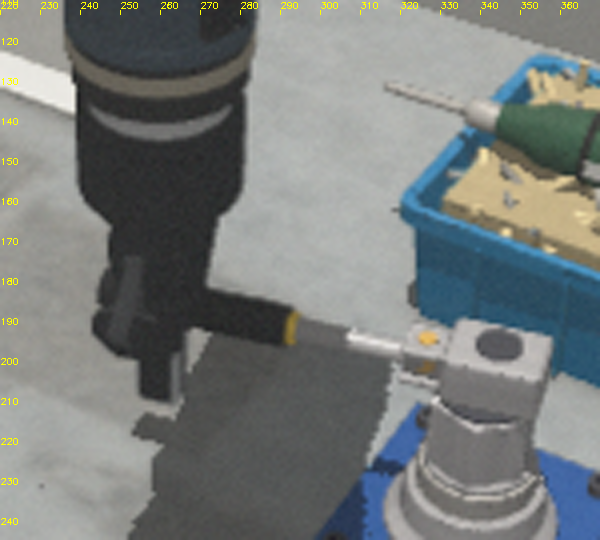

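The picture shows the wrench seated upright, with its disc at (344.5,196) against a predicted (343.7,195.6). The shut fingers are at (260,208), on the robot side of the grip. Next I work out the arc steps for the push.

```bash
python3 - <<'E'
import numpy as np
c=np.array([.503,-.007]);r=np.array([.4203,.1315])-c
R=lambda f:np.array([[np.cos(f),np.sin(f)],[-np.sin(f),np.cos(f)]])@r
for k in range(20):
    f=.05*k;print(round(f,2),(c+R(f)).round(4),"half",(R(f+.025)-R(f)).round(4),"full",(R(f+.05)-R(f)).round(4))
E
```

```text
0.0 [0.4203 0.1315] half [0.0035 0.002 ] full [0.007 0.004]
0.05 [0.4273 0.1355] half [0.0036 0.0018] full [0.0072 0.0036]
0.1 [0.4345 0.1391] half [0.0037 0.0017] full [0.0074 0.0032]
0.15 [0.4419 0.1423] half [0.0038 0.0015] full [0.0075 0.0029]
0.2 [0.4495 0.1452] half [0.0038 0.0013] full [0.0077 0.0025]
0.25 [0.4571 0.1477] half [0.0039 0.0011] full [0.0078 0.0021]
0.3 [0.4649 0.1498] half [0.0039 0.0009] full [0.0079 0.0017]
0.35 [0.4728 0.1515] half [0.004  0.0007] full [0.008  0.0013]
0.4 [0.4808 0.1528] half [0.004  0.0005] full [0.008  0.0009]
0.45 [0.4888 0.1537] half [0.004  0.0003] full [0.008  0.0005]
0.5 [0.4968 0.1542] half [0.004  0.0001] full [0.0081 0.0001]
0.55 [0.5049 0.1543] half [ 0.004  -0.0001] full [ 0.0081 -0.0003]
0.6 [0.5129 0.154 ] half [ 0.004  -0.0003] full [ 0.008  -0.0007]
0.65 [0.521  0.1533] half [ 0.004  -0.0005] full [ 0.008  -0.0011]
0.7 [0.529  0.1522] half [ 0.004  -0.0007] full [ 0.0079 -0.0015]
0.75 [0.5369 0.1507] half [ 0.0039 -0.0009] full [ 0.0078 -0.0019]
0.8 [0.5447 0.1488] half [ 0.0039 -0.0011] full [ 0.0077 -0.0023]
0.85 [0.5525 0.1465] half [ 0.0038 -0.0013] full [ 0.0076 -0.0027]
0.9 [0.5601 0.1439] half [ 0.0038 -0.0015] full [ 0.0075 -0.003 ]
0.95 [0.5676 0.1408] half [ 0.0037 -0.0017] full [ 0.0073 -0.0034]
```

send_rows:
  increments:
    - [[0.0035,0.002,0,-0.012],[0.007,0.004,0,-0.024],[0.0105,0.006,0,-0.036],[0.0138,0.008,0,-0.048],[0.0138,0.008,0,-0.048]]

```text
clock: 18.62
ee_pos: [0.4352, 0.1407, 0.0808]
ee_rot: [0.656, 0.755, 0.0, 0.0]
wrist_force: [0.0, -0.5, -0.6]
opening: 0.0002
gripper_force: 0.0
```

send_rows:
  increments:
    - [[0.0018,0.0008,0,-0.006],[0.0037,0.0016,0,-0.012],[0.0055,0.0024,0,-0.018],[0.0074,0.0032,0,-0.024],[0.0074,0.0032,0,-0.024]]

```text
clock: 19.25
ee_pos: [0.4425, 0.1437, 0.0808]
ee_rot: [0.675, 0.738, -0.0, -0.0]
wrist_force: [-0.6, -0.5, 0.5]
opening: 0.0001
gripper_force: 0.0
```

send_rows:
  increments:
    - [[0.0019,0.0007,0,-0.006],[0.0038,0.0015,0,-0.012],[0.0057,0.0022,0,-0.018],[0.0075,0.0029,0,-0.024],[0.0075,0.0029,0,-0.024]]

```text
clock: 19.88
ee_pos: [0.45, 0.1466, 0.0808]
ee_rot: [0.693, 0.721, -0.0, -0.0]
wrist_force: [-0.8, -0.4, 0.5]
opening: -0.0001
gripper_force: 0.1
```

send_rows:
  increments:
    - [[0.0019,0.0006,0,-0.006],[0.0038,0.0012,0,-0.012],[0.0058,0.0019,0,-0.018],[0.0077,0.0025,0,-0.024],[0.0077,0.0025,0,-0.024]]

```text
clock: 20.5
ee_pos: [0.4577, 0.1491, 0.0808]
ee_rot: [0.711, 0.703, 0.0, -0.0]
wrist_force: [-0.3, 0.3, 0.3]
opening: 0.0001
gripper_force: 0.1
```

```bash
cat > look.py <<'E'
from h import *
# handle/head yaw: gold ring + nut/head features, printed
s=vision.read_camera("scene")
q=cv2.cvtColor(s,40);m=cv2.inRange(q,(18,120,110),(35,255,255));m[:,:270]=0;m[:,380:]=0;m[:150]=0;m[235:]=0
n,l,st,ce=cv2.connectedComponentsWithStats(m)
for i in range(1,n):
    if st[i,4]>=5:
        print(ce[i].round(1),st[i,4],[ (onplane("scene",*ce[i],z)[:2]).round(4) for z in (.119,.13)])
for z in (.119,):
    for i in range(1,n):
        if st[i,4]>=5:
            d=onplane("scene",*ce[i],z)[:2]-[.503,-.007];print("r",np.hypot(*d).round(4),"yaw",np.degrees(np.arctan2(d[1],d[0])).round(2))
E
python3 st.py;python3 look.py
```

```text
[0.4577 0.1491 0.0808] [-0.3  0.3  0.3] [ 0.05  0.07 -0.  ] yaw 89.38 [ 0.7109  0.7033  0.     -0.    ] 20.5 0.0001110030473744396
[293.9 188.7] 15 [array([0.4878, 0.0945]), array([0.4763, 0.0885])]
[327.4 193.3] 9 [array([0.5109, 0.0305]), array([0.499 , 0.0256])]
r 0.1027 yaw 98.5
r 0.0383 yaw 78.02
```

send_rows:
  increments:
    - [[0.0019,0.0005,0,-0.006],[0.0039,0.001,0,-0.012],[0.0058,0.0016,0,-0.018],[0.0078,0.0021,0,-0.024],[0.0078,0.0021,0,-0.024]]

```text
clock: 21.18
ee_pos: [0.4656, 0.1512, 0.0808]
ee_rot: [0.728, 0.685, 0.0, 0.0]
wrist_force: [-0.4, 0.4, -0.4]
opening: -0.0002
gripper_force: 0.1
```

send_rows:
  increments:
    - [[0.002,0.0004,0,-0.006],[0.004,0.0008,0,-0.012],[0.006,0.0013,0,-0.018],[0.0079,0.0017,0,-0.024],[0.0079,0.0017,0,-0.024]]

```text
clock: 21.8
ee_pos: [0.4735, 0.1529, 0.0808]
ee_rot: [0.745, 0.667, 0.0, 0.0]
wrist_force: [0.7, -0.6, 1.1]
opening: 0.0004
gripper_force: 0.1
```

send_rows:
  increments:
    - [[0.002,0.0003,0,-0.006],[0.004,0.0006,0,-0.012],[0.006,0.001,0,-0.018],[0.008,0.0013,0,-0.024],[0.008,0.0013,0,-0.024]]

```text
clock: 22.42
ee_pos: [0.4815, 0.1542, 0.0808]
ee_rot: [0.762, 0.648, 0.0, 0.0]
wrist_force: [-1.0, -0.5, -0.0]
opening: -0.0003
gripper_force: 0.1
```

send_rows:
  increments:
    - [[0.002,0.0002,0,-0.006],[0.004,0.0004,0,-0.012],[0.006,0.0007,0,-0.018],[0.008,0.0009,0,-0.024],[0.008,0.0009,0,-0.024]]

```text
clock: 23.05
ee_pos: [0.4895, 0.1551, 0.0807]
ee_rot: [0.778, 0.628, -0.0, -0.0]
wrist_force: [-0.8, 0.6, 0.5]
opening: 0.0004
gripper_force: 0.1
```

```bash
python3 st.py;python3 look.py
```

```text
[0.4895 0.1551 0.0807] [-0.8  0.6  0.5] [0.   0.09 0.01] yaw 77.86 [ 0.7779  0.6283 -0.     -0.    ] 23.05 0.00036392343857957196
[298.4 182.7] 16 [array([0.5094, 0.0961]), array([0.4975, 0.0901])]
[328.3 191.6] 7 [array([0.5167, 0.0314]), array([0.5047, 0.0265])]
r 0.1033 yaw 86.45
r 0.0408 yaw 70.38
```

send_rows:
  increments:
    - [[0.002,0.0001,0,-0.006],[0.004,0.0002,0,-0.012],[0.006,0.0004,0,-0.018],[0.008,0.0005,0,-0.024],[0.008,0.0005,0,-0.024]]

```text
clock: 23.72
ee_pos: [0.4975, 0.1555, 0.0807]
ee_rot: [0.793, 0.609, -0.0, 0.0]
wrist_force: [-1.2, -0.4, -0.4]
opening: -0.0002
gripper_force: 0.1
```

send_rows:
  increments:
    - [[0.002,0,0,-0.006],[0.004,0,0,-0.012],[0.006,0,0,-0.018],[0.008,0,0,-0.024],[0.008,0,0,-0.024]]

```text
clock: 24.35
ee_pos: [0.5055, 0.1555, 0.0808]
ee_rot: [0.809, 0.588, -0.0, 0.0]
wrist_force: [-0.7, 0.4, -0.3]
opening: -0.0001
gripper_force: 0.1
```

send_rows:
  increments:
    - [[0.002,-0.0001,0,-0.006],[0.004,-0.0002,0,-0.012],[0.006,-0.0003,0,-0.018],[0.008,-0.0004,0,-0.024],[0.008,-0.0004,0,-0.024]]

```text
clock: 24.98
ee_pos: [0.5135, 0.1551, 0.0807]
ee_rot: [0.823, 0.568, -0.0, 0.0]
wrist_force: [0.3, 0.1, -0.3]
opening: -0.0001
gripper_force: 0.1
```

send_rows:
  increments:
    - [[0.002,-0.0002,0,-0.006],[0.004,-0.0004,0,-0.012],[0.006,-0.0006,0,-0.018],[0.008,-0.0008,0,-0.024],[0.008,-0.0008,0,-0.024]]

```text
clock: 25.6
ee_pos: [0.5215, 0.1543, 0.0808]
ee_rot: [0.837, 0.547, 0.0, 0.0]
wrist_force: [0.3, -0.0, 0.8]
opening: 0.0001
gripper_force: 0.1
```

send_rows:
  increments:
    - [[0.002,-0.0003,0,-0.006],[0.004,-0.0006,0,-0.012],[0.006,-0.0009,0,-0.018],[0.008,-0.0011,0,-0.024],[0.008,-0.0011,0,-0.024]]

```text
clock: 26.22
ee_pos: [0.5294, 0.1532, 0.0807]
ee_rot: [0.851, 0.526, -0.0, 0.0]
wrist_force: [-0.8, 0.6, -0.5]
opening: 0.0003
gripper_force: 0.1
```

```bash
python3 st.py;python3 look.py
```

```text
[0.5294 0.1532 0.0807] [-0.8  0.6 -0.5] [0.07 0.03 0.01] yaw 63.45 [ 0.8506  0.5259 -0.      0.    ] 26.225 0.00025872642862839534
[305.9 176.5] 17 [array([0.5353, 0.0924]), array([0.5229, 0.0865])]
[331.  189.5] 6 [array([0.5254, 0.0296]), array([0.5132, 0.0247])]
r 0.1045 yaw 72.01
r 0.0429 yaw 58.58
```

Handle at 72°, turned 0.55 rad, still light drag.

send_rows:
  increments:
    - [[0.002,-0.0004,0,-0.006],[0.004,-0.0008,0,-0.012],[0.006,-0.0011,0,-0.018],[0.0079,-0.0015,0,-0.024],[0.0079,-0.0015,0,-0.024]]

```text
clock: 26.9
ee_pos: [0.5371, 0.1518, 0.0807]
ee_rot: [0.863, 0.504, -0.0, -0.0]
wrist_force: [-1.5, 1.7, 0.1]
opening: -0.0005
gripper_force: 0.9
```

send_rows:
  increments:
    - [[0.001,-0.0002,0,-0.003],[0.002,-0.0005,0,-0.006],[0.003,-0.0007,0,-0.009],[0.0039,-0.0009,0,-0.012],[0.0039,-0.0009,0,-0.012]]

```text
clock: 27.52
ee_pos: [0.5404, 0.1511, 0.0806]
ee_rot: [0.87, 0.494, -0.0, -0.001]
wrist_force: [-5.3, 3.7, 0.9]
opening: 0.0002
gripper_force: 2.9
```

```bash
python3 st.py;python3 look.py
```

```text
[0.5404 0.1511 0.0806] [-5.3  3.7  0.9] [0.64 0.95 0.03] yaw 59.16 [ 8.697e-01  4.936e-01 -5.000e-04 -5.000e-04] 27.525 0.00016692155052204266
[308.6 175.1] 17 [array([0.5423, 0.09  ]), array([0.5299, 0.084 ])]
[331.7 189.1] 9 [array([0.5272, 0.029 ]), array([0.515 , 0.0241])]
r 0.1046 yaw 67.92
r 0.0434 yaw 56.13
```

send_rows:
  increments:
    - [[0.001,-0.0003,0,-0.003],[0.002,-0.0005,0,-0.006],[0.003,-0.0008,0,-0.009],[0.0039,-0.001,0,-0.012],[0.0039,-0.001,0,-0.012]]

```text
clock: 28.2
ee_pos: [0.544, 0.1503, 0.0805]
ee_rot: [0.876, 0.483, -0.001, -0.001]
wrist_force: [-7.7, 3.9, 2.6]
opening: 0.0004
gripper_force: 3.7
```

send_rows:
  increments:
    - [[0.001,-0.0003,0,-0.003],[0.002,-0.0006,0,-0.006],[0.003,-0.0009,0,-0.009],[0.0039,-0.0011,0,-0.012],[0.0039,-0.0011,0,-0.012]]

```text
clock: 28.82
ee_pos: [0.5479, 0.1493, 0.0806]
ee_rot: [0.882, 0.472, -0.001, -0.001]
wrist_force: [-5.0, 5.3, 0.7]
opening: 0.0
gripper_force: 3.8
```

```bash
python3 st.py;python3 look.py
```

```text
[0.5479 0.1493 0.0806] [-5.   5.3  0.7] [0.96 1.2  0.02] yaw 56.29 [ 8.817e-01  4.717e-01 -6.000e-04 -9.000e-04] 28.825 3.714893994024596e-05
[309.8 174.6] 15 [array([0.5452, 0.0886]), array([0.5327, 0.0827])]
[332.1 189.1] 9 [array([0.5277, 0.0283]), array([0.5154, 0.0234])]
r 0.1045 yaw 66.19
r 0.043 yaw 55.03
```

send_rows:
  increments:
    - [[0.001,-0.0003,0,-0.003],[0.002,-0.0006,0,-0.006],[0.003,-0.0009,0,-0.009],[0.0038,-0.0012,0,-0.012],[0.0038,-0.0012,0,-0.012]]

```text
clock: 29.5
ee_pos: [0.5518, 0.1482, 0.0806]
ee_rot: [0.888, 0.461, -0.001, -0.001]
wrist_force: [-5.6, 4.5, 1.1]
opening: 0.0001
gripper_force: 3.8
```

send_rows:
  increments:
    - [[0.0005,-0.0002,0,-0.002],[0.001,-0.0004,0,-0.003],[0.0015,-0.0006,0,-0.005],[0.0019,-0.0007,0,-0.006],[0.0019,-0.0007,0,-0.006]]

```text
clock: 30.12
ee_pos: [0.5537, 0.1475, 0.0806]
ee_rot: [0.89, 0.455, -0.0, -0.001]
wrist_force: [-6.7, 6.0, 2.2]
opening: 0.0001
gripper_force: 3.8
```

```bash
python3 st.py;python3 look.py
```

```text
[0.5537 0.1475 0.0806] [-6.7  6.   2.2] [1.01 1.11 0.05] yaw 54.14 [ 8.904e-01  4.551e-01 -4.000e-04 -9.000e-04] 30.125 0.000139905610810938
[311.2 174.2] 18 [array([0.5479, 0.0867]), array([0.5353, 0.0808])]
[332.1 189.1] 9 [array([0.5277, 0.0283]), array([0.5154, 0.0234])]
r 0.1039 yaw 64.4
r 0.043 yaw 55.03
```

send_rows:
  increments:
    - [[0.0005,-0.0002,0,-0.002],[0.001,-0.0004,0,-0.003],[0.0015,-0.0006,0,-0.005],[0.0019,-0.0007,0,-0.006],[0.0019,-0.0007,0,-0.006]]

```text
clock: 30.8
ee_pos: [0.5557, 0.1469, 0.0806]
ee_rot: [0.893, 0.449, -0.0, -0.001]
wrist_force: [-6.4, 6.1, 0.5]
opening: 0.0002
gripper_force: 3.8
```

send_rows:
  increments:
    - [[0.0003,-0.0001,0,-0.001],[0.0006,-0.0002,0,-0.002],[0.0009,-0.0004,0,-0.003],[0.0009,-0.0004,0,-0.003]]

```text
clock: 31.3
ee_pos: [0.5566, 0.1465, 0.0807]
ee_rot: [0.895, 0.447, -0.0, -0.001]
wrist_force: [-6.0, 5.4, 1.1]
opening: -0.0
gripper_force: 3.9
```

```bash
python3 st.py;python3 look.py
```

```text
[0.5566 0.1465 0.0807] [-6.   5.4  1.1] [1.14 1.07 0.07] yaw 53.06 [ 8.947e-01  4.467e-01 -3.000e-04 -1.000e-03] 31.3 -4.598869933596671e-06
[312.  173.5] 13 [array([0.5508, 0.0864]), array([0.5382, 0.0805])]
[332.1 189.1] 9 [array([0.5277, 0.0283]), array([0.5154, 0.0234])]
r 0.1049 yaw 62.9
r 0.043 yaw 55.03
```

send_rows:
  increments:
    - [[0.0003,-0.0001,0,-0.001],[0.0006,-0.0002,0,-0.002],[0.0009,-0.0004,0,-0.003],[0.0009,-0.0004,0,-0.003]]

```text
clock: 31.85
ee_pos: [0.5575, 0.1462, 0.0807]
ee_rot: [0.896, 0.444, -0.0, -0.001]
wrist_force: [-5.6, 6.0, 1.7]
opening: 0.0004
gripper_force: 3.9
```

send_rows:
  increments:
    - [[0.0003,-0.0001,0,-0.001],[0.0006,-0.0002,0,-0.002],[0.0009,-0.0004,0,-0.003],[0.0009,-0.0004,0,-0.003]]

```text
clock: 32.35
ee_pos: [0.5583, 0.1459, 0.0806]
ee_rot: [0.897, 0.441, -0.0, -0.001]
wrist_force: [-5.9, 6.8, 0.6]
opening: 0.0001
gripper_force: 4.2
```

```bash
python3 st.py;python3 look.py
```

```text
[0.5583 0.1459 0.0806] [-5.9  6.8  0.6] [1.3  1.14 0.07] yaw 52.35 [ 8.974e-01  4.411e-01 -3.000e-04 -1.100e-03] 32.35 8.494651966992895e-05
[312.  173.8] 15 [array([0.55 , 0.086]), array([0.5374, 0.0801])]
[332.2 189. ] 10 [array([0.5281, 0.0283]), array([0.5158, 0.0234])]
r 0.1042 yaw 63.18
r 0.0433 yaw 54.59
```

send_rows:
  increments:
    - [[0.0003,-0.0001,0,-0.001],[0.0006,-0.0002,0,-0.002],[0.0006,-0.0002,0,-0.002]]

```text
clock: 32.78
ee_pos: [0.5589, 0.1458, 0.0806]
ee_rot: [0.898, 0.439, -0.0, -0.001]
wrist_force: [-7.1, 7.3, 1.0]
opening: 0.0001
gripper_force: 4.5
```

```bash
python3 st.py;python3 look.py
```

```text
[0.5589 0.1458 0.0806] [-7.1  7.3  1. ] [1.3  1.27 0.11] yaw 52.12 [ 8.983e-01  4.393e-01 -4.000e-04 -1.200e-03] 32.775 0.00011736769906680117
[312.  173.8] 16 [array([0.5501, 0.086 ]), array([0.5375, 0.0802])]
[332.3 188.9] 9 [array([0.5285, 0.0282]), array([0.5163, 0.0233])]
r 0.1043 yaw 63.12
r 0.0435 yaw 54.04
```

The force is rising above the plateau and the handle no longer moves, so it is at its stop. I'll back off and lift.

send_rows:
  increments:
    - [[-0.004,0.002,0,0],[-0.012,0.006,0,0],[-0.025,0.012,0,0],[-0.035,0.017,0,0],[-0.035,0.017,0,0]]

```text
clock: 33.45
ee_pos: [0.524, 0.1622, 0.081]
ee_rot: [0.898, 0.439, 0.0, 0.0]
wrist_force: [-0.1, 1.0, -0.2]
opening: -0.0
gripper_force: 0.0
```

send_rows:
  increments:
    - [[0,0,0.03,0],[0,0,0.07,0],[0,0,0.12,0],[0,0,0.15,0],[0,0,0.15,0]]

```text
clock: 34.08
ee_pos: [0.5263, 0.1621, 0.2333]
ee_rot: [0.899, 0.439, 0.002, 0.0]
wrist_force: [-0.3, 0.6, 0.2]
opening: -0.0003
gripper_force: 0.0
```

```bash
python3 st.py;python3 look.py; python3 - <<'E'
from h import *
s=vision.read_camera("scene");q=cv2.cvtColor(s,6)
# predicted vs ring/pin for broken-over head yaw a, bend b (fit on ring+pin before/after)
cv2.imwrite("pics/fin.png",s)
m=np.array([.503,-.007,.064])
# pin baseline: straight start c8 frame at yaw 103.8
for a in (60,64,66,68,70,72):
    u=lambda d:np.array([np.cos(np.radians(d)),np.sin(np.radians(d)),0])
    print(a,[ (b,proj("scene",m+.032*u(a)+.068*u(a-np.degrees(b))+[0,0,.058]).round(1)) for b in(0,.13)],proj("scene",m+.032*u(a)+[0,0,.066]).round(1))
E
```

```text
[0.5263 0.1621 0.2333] [-0.3  0.6  0.2] [-0.01 -0.    0.04] yaw 52.07 [8.985e-01 4.389e-01 2.400e-03 4.000e-04] 34.075 -0.0002992848605871842
[311.4 174.1] 16 [array([0.5484, 0.0864]), array([0.5358, 0.0806])]
[331.5 189.2] 10 [array([0.5268, 0.0292]), array([0.5145, 0.0243])]
r 0.1039 yaw 64.08
r 0.0433 yaw 56.72
60 [(0, array([315.5, 172.9])), (0.13, array([319.2, 171.8]))] [334.1 188.6]
64 [(0, array([312.7, 174. ])), (0.13, array([316.3, 172.7]))] [333.2 189. ]
66 [(0, array([311.4, 174.5])), (0.13, array([314.9, 173.2]))] [332.8 189.2]
68 [(0, array([310.1, 175.1])), (0.13, array([313.5, 173.7]))] [332.3 189.4]
70 [(0, array([308.8, 175.8])), (0.13, array([312.1, 174.3]))] [331.9 189.6]
72 [(0, array([307.5, 176.4])), (0.13, array([310.8, 174.9]))] [331.5 189.8]
```

Now I retreat clear of the top view and check the bend angle numerically.

send_rows:
  increments:
    - [[-0.04,0.03,0,0],[-0.08,0.06,0,0],[-0.12,0.09,0,0],[-0.16,0.12,0,0],[-0.2,0.15,0,0]]

```text
clock: 34.8
ee_pos: [0.323, 0.312, 0.2294]
ee_rot: [0.899, 0.439, -0.001, 0.0]
wrist_force: [0.5, 0.7, -0.2]
opening: 0.0002
gripper_force: 0.0
```

send_rows:
  increments:
    - [[-0.04,0.04,0,0],[-0.06,0.06,0,0],[-0.06,0.06,0,0]]

```text
clock: 35.17
ee_pos: [0.2727, 0.3654, 0.2298]
ee_rot: [0.895, 0.446, -0.003, -0.004]
wrist_force: [-0.1, -0.9, 0.2]
opening: -0.0
gripper_force: 0.0
```

```bash
cat > bend.py <<'E'
from h import *
def run(t,box,base):
    x0,x1,y0,y1=box
    q=cv2.cvtColor(t,40);m=cv2.inRange(q,(12,90,100),(35,255,255));z=np.zeros_like(m);z[y0:y1,x0:x1]=m[y0:y1,x0:x1]
    n,l,st,ce=cv2.connectedComponentsWithStats(z)
    for i in range(1,n):
        if st[i,4]>3: print("gold",ce[i].round(1),st[i,4],onplane("top",*ce[i],base+.06)[:2].round(4))
    g=cv2.inRange(cv2.cvtColor(t,6),0,75);z[:]=0;z[y0:y1,x0:x1]=g[y0:y1,x0:x1]
    n,l,st,ce=cv2.connectedComponentsWithStats(z)
    for i in range(1,n):
        if st[i,4]>25:
            yy,xx=np.nonzero(l==i);P=np.array([onplane("top",a,b,base+.058)[:2] for a,b in zip(xx,yy)])
            vx,vy,_,_=cv2.fitLine(P.astype(np.float32),cv2.DIST_L2,0,.01,.01).ravel()
            print("dark",ce[i].round(1),st[i,:5],onplane("top",*ce[i],base+.06)[:2].round(4),"dir",np.degrees(np.arctan2(vy,vx)).round(1)%180)
run(cv2.imread("pics/top0.png"),(185,240,195,252),0)
print("now");t=vision.read_camera("top");cv2.imwrite("pics/topf.png",t);run(t,(220,335,150,235),.064)
E
python3 bend.py
```

```text
gold [212.  222.5] 6 [0.4517 0.2742]
gold [204.5 247. ] 14 [0.3848 0.2941]
now
gold [281.9 182.5] 13 [0.5461 0.0835]
gold [305.8 193.6] 5 [0.5151 0.0211]
dark [302.9 156. ] [275 155  52   4 130] [0.6183 0.0255] dir 88.6
dark [264.6 174.3] [248 164  34  22 248] [0.5689 0.1289] dir 61.9
```

The force plateau ran over about 17 mm of travel and then climbed while the handle stayed still. The top view also gives a bend of about 0.09 to 0.19 rad, and the robot is clear of everything.

```bash
python3 -c "
from rig import finish_job
print(finish_job())"
```

```text
the job is handed in; nothing more can be done
None
```

The job is handed in, with no verdict returned: the socket is fully down on the nut, the handle is broken over to its stop at about 10 N (below the roughly 15 N that wrings the stud), and the arm is clear of everything. The bend is only roughly confirmed by camera (0.09–0.19 rad).

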